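# Clip the coffee scoop to its eye on the windowsill

### The job

Clip the coffee scoop that has the snap hook onto the closed steel eye on the shelf: push the hook's sprung gate against the eye's upright nearer the robot until that upright is inside the hook and the gate has snapped shut behind it. Leave the scoop lying flat on the shelf, clipped on, and leave the other scoop where it lies.

Things in the scene. Friction and masses are not known exactly. Their poses are not given: they have to be found in the camera images.
- clip_grip (a point): Steel scoop with snap hook, 177 mm long, flat on the shelf (z=0). Point: centre of its handle bar (60 long in x, 20 wide in y, 30 mm high), at z=15 mm; own x points to the hook, z up. Bowl behind (46 mm wide, centre x=-51). Hook: flat U of 10 mm bar lying on the shelf, arms at y=+-30, inside clear x 40 to 94, y -25 to 25 mm; mouth faces +x, shut by the gate across it at x=98 mm.
- gate (a joint): Gate angle: 0 shut, up to 1.4 rad swung inward (to the handle); a spring shuts it, 1 to 5 N opens it. 8 mm bar, 44 mm long, pivot on the hook's arm at x=98, y=30 mm of the scoop point; tip at the other arm's short nose (y=-17). An 8 mm upright pushed in at y -11 to 11 (best 0) passes the tip, and the gate snaps shut, once it is at x=48 mm, 50 mm beyond the gate's line.
- eye_post (a point): Closed eye: fixed upside-down U of 8 mm round steel bar, uprights 85 mm apart, top bar's underside 41 and top 49 mm above the shelf. Point: on the axis of the upright nearer the robot, at z=20 mm; own x points level to the far upright, away from the robot; push the hook on along own x. The open peg beside it (one upright, its bar ends in the air) is not the eye.
- plain_grip (a point): The other scoop, to be left alone: same bowl and handle, but in front only a small closed loop 36 mm wide, no gate. Point: centre of its handle, 15 mm above the shelf; own x points to the loop, z up.
Not all that is in view belongs to the job. What is shaped like the part that bears clip_grip but green is not meant. What is shaped like the part that bears eye_post but yellow is not meant.

How it is judged:
On the way:
1. the gate is swung inward by the eye's near upright (value of joint gate above 0.3 rad and x of eye_post in the frame of clip_grip between 0.03 and 0.105 m and y of eye_post in the frame of clip_grip between -0.03 and 0.03 m).
At the end, for the whole second after the job is handed in: The eye's near upright stands inside the hook (38 to 94 mm ahead of the handle's centre, within 28 mm of its middle line), the gate is shut (under 0.2 rad), the scoop lies flat on the shelf (handle centre below 25 mm, tilt under 0.17 rad), and the other scoop is within 30 mm of where it began (x of eye_post in the frame of clip_grip between 0.038 and 0.094 m and y of eye_post in the frame of clip_grip between -0.028 and 0.028 m and value of joint gate below 0.2 rad and height (world z) of clip_grip below 0.025 m and angle between clip_grip's own z axis and vertical below 0.17 rad and distance of plain_grip from where it was at the start of the episode below 0.03 m); the robot touches nothing.
It fails at once if the other scoop is moved by more than 30 mm (distance of plain_grip from where it was at the start of the episode above 0.03 m).
It also fails if it takes over 38 s, if anything falls off the work surface, if the arm or the gripper's body presses on something with over 40 N, if the wrist force passes 120 N, or if a joint passes its speed limit or range.

### The arm

A 7-joint arm with a two-finger parallel gripper is mounted at the origin on the work surface. World frame = base frame: x ahead of the robot, y to its left, z up, the work surface at z = 0. Lengths are in m, angles in rad, forces in N, time in s.
With the tool pointing down it reaches from about 0.4 to 0.85 m from the base axis. Payload 10.4 kg.
Tool frame: the origin (TCP) lies midway between the tips of the shut fingers; the grasp point (between the pads) lies 19 mm behind it; y points along the fingers, x is the direction in which the jaws open and shut, and the axes are right-handed (so a half turn about y gives the same grasp; the last joint's range is limited). The gripper opens to 87 mm and grips with 3 to 60 N. Pads are 19 mm wide; open, the fingers measure 117 mm over their backs; the gripper's body (75 mm by 190 mm) begins 51 mm behind the grasp point.
Start: joints at [-1.175, 0.332, -0.065, 1.46, 0.022, 1.35, -0.088], TCP at [0.254, 0.571, 0.223] pointing down, gripper open.
Joint ranges: [-2.6, 2.6], [-0.5, 2.12], [-1.47, 1.34], [0.16, 2.42], [-1.27, 4.41], [0.06, 2.06], [-2.6, 2.6]. Speed limits (rad/s): [2.22, 2.22, 2.79, 2.79, 3.14, 3.14, 3.14].

### API

Orientations are given as a unit quaternion [x, y, z, w].
In Python, from bench import * gives the robot as it stands.
- The arm moves only by the tool jog_arm, never from a script. Its argument "commands" is a list of rows, each an object with "translation": the shift along the world's x, y, z in mm, a list of three; "twist": the turn about the world's z in rad. A call has 1 to 20 rows; each row shifts and turns the commanded pose from where the row before left it; what a row does not reach is not made up. A row lasts 1/10 s, in which the tool goes at most 50 mm and 8.59 degrees, less where a joint would pass 70% of its speed; a pose out of reach is approached as far as the arm can. A call is refused whole if a number of a shift passes 50 or a number of a turn 0.15, either way. A call with a gripper value outside its range is refused whole. "grip" is the closure, from 0 (fully open) to 1 (shut), set as the call begins (left out, the last holds). The fingers move at their own pace and stop on an object; "grip_force" is the grip in N (left out, the last holds). Time passes only in rows, so rows that do not move let the fingers close. It gives the time, the measured TCP pose, the force and the opening at its end, in the units of the state.
- read_state(): the state, without advancing time (a new reading comes with each control period).
- camera(name): name is "scene" or "top"; returns a dict with "img" (400x640x3 uint8, red, green, blue), "fx", "fy", "cx", "cy" (pixels), "cam_to_world" (4x4, takes a point from camera to world coordinates). Camera axes: x right, y down, z forward; pixel columns grow to the right and rows downward; lengths in m; the calibration is good to about 2 mm. A picture is of the moment at which its call begins. There is no depth.
- close_job(): hands the job in, once; it reports no verdict.
The state is a dict: "time": time; "joint_positions": joint angles; "joint_vel": joint speeds; "joint_torque": joint torques, N m; "ee_pos": TCP position; "eef_rot": TCP orientation; "ft_force": force on the tool from outside, world axes, zero at the start; "torque": the same for the moment, N m; "width": finger opening in m.
Only numpy, scipy, OpenCV 4.12 (cv2) and the standard library are available. Lean on these libraries where they do the work, as an engineer would, in place of code of your own. Each camera call takes 0.05 s, during which the arm holds its last target.

## Working session

There is one attempt and no reset: what is moved stays moved. The work goes in short steps, Python scripts to look and compute and a tool call to move; the robot and the scene stay as the last step left them, time stands still between calls to the robot, and variables do not carry over. Pictures are saved under pics/ and viewed, and the job is handed in when it is done.

Besides the shell and the picture viewer there is one more tool, called after "Call:" by a JSON object that holds its "op" and its "data". jog_arm: Moves the arm, as the interface text tells. Its arguments: {"type":"object","properties":{"commands":{"type":"array"},"grip":{"type":"number"},"grip_force":{"type":"number"}},"required":["commands"]}

```bash
mkdir -p pics; ls; python3 - <<'E'
from bench import *
import cv2,pickle
s=read_state();print(s['time'],s['ee_pos'],s['eef_rot'],s['width'])
for n in('scene','top'):
    c=camera(n);pickle.dump(c,open(f'{n}0.pkl','wb'));cv2.imwrite(f'pics/{n}0.png',c['img'][:,:,::-1]);print(n,c['fx'],c['cx'],c['cy'],c['cam_to_world'])
E
```

```text
pics
0.0 [0.25402983 0.57062079 0.2217389 ] [ 0.59331035  0.38472966 -0.38555209 -0.59271874] 0.08682041295051178
scene 387.03989381028515 320.2622520540753 208.70478380015368 [[-0.85028739  0.36552521 -0.37868545  0.81352339]
 [ 0.52622868  0.60372436 -0.59883243  0.55646613]
 [ 0.00973328 -0.70845481 -0.70568906  0.70909768]
 [ 0.          0.          0.          1.        ]]
top 442.3396044777902 320.93280670229524 203.50874443595885 [[ 0.00494891 -0.99181428  0.12759289  0.33553118]
 [-0.9997784  -0.00751818 -0.0196627   0.00495643]
 [ 0.02046101 -0.12746731 -0.9916317   1.09428012]
 [ 0.          0.          0.          1.        ]]
```

View pics/scene0.png

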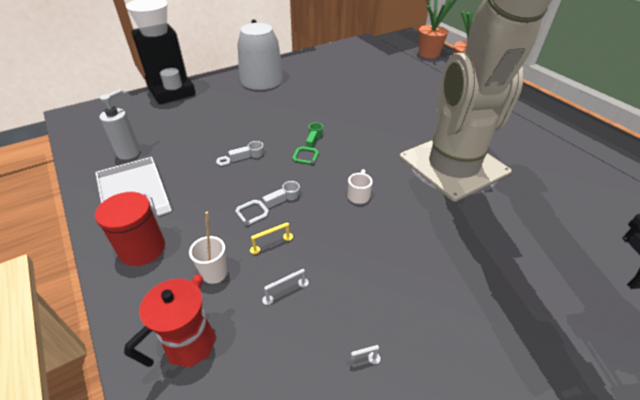

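View pics/top0.png

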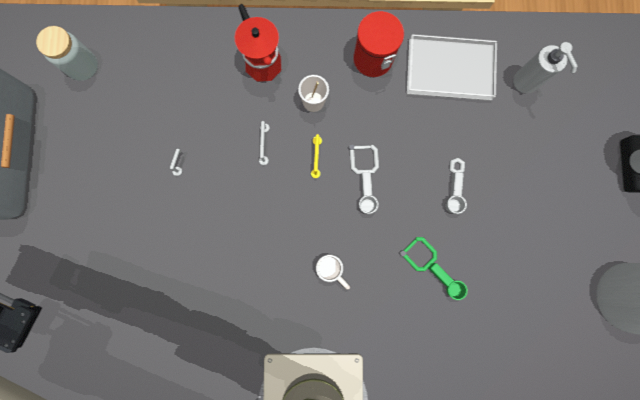

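Candidates, by top-view pixel:
- **Scoops:** grey hook scoop (366,180), grey plain scoop with small loop (457,188), green hook scoop (435,270).
- **Eyes:** grey closed eye (264,143), yellow eye (316,157), grey open peg (176,162).

By the description I choose the scoop at (366,180) and the eye at (264,143). Next I check both in a close crop.

```bash
cat > h.py <<'E'
import numpy as np,cv2
def ray(c,u,v,z):
    M=c['cam_to_world'];d=M[:3,:3]@np.array([(u-c['cx'])/c['fx'],(v-c['cy'])/c['fy'],1.]);o=M[:3,3]
    return o+d*(z-o[2])/d[2]
def proj(c,p):
    M=c['cam_to_world'];q=M[:3,:3].T@(np.asarray(p)-M[:3,3]);return np.array([c['fx']*q[0]/q[2]+c['cx'],c['fy']*q[1]/q[2]+c['cy']])
def crop(c,x0,y0,w,h,k,fn):
    cv2.imwrite(fn,cv2.resize(c['img'][y0:y0+h,x0:x0+w,::-1],None,fx=k,fy=k,interpolation=cv2.INTER_CUBIC))
E
python3 - <<'E'
from h import *;import pickle
t=pickle.load(open('top0.pkl','rb'));s=pickle.load(open('scene0.pkl','rb'))
a=t['img'][110:220,340:400,::-1];b=t['img'][110:220,240:300,::-1]
cv2.imwrite('pics/c1.png',cv2.resize(np.hstack([a,b]),None,fx=5,fy=5,interpolation=cv2.INTER_CUBIC))
crop(s,225,175,100,130,4,'pics/c2.png')
E
```

```text
(no output)
```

View pics/c1.png

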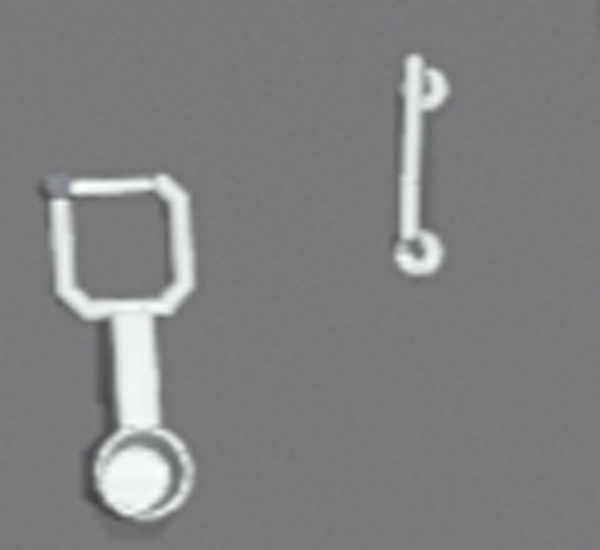

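View pics/c2.png

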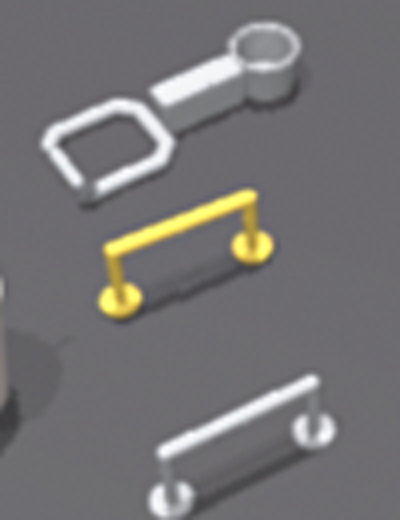

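```bash
python3 - <<'E'
from h import *;import pickle
t=pickle.load(open('top0.pkl','rb'))
g=t['img'].min(axis=2).astype(float)
# handle sub-pixel row centres (top face z=.03)
def cen(v,u0,u1,th=110):
    w=np.clip(g[v,u0:u1]-th,0,None);return (w*np.arange(u0,u1)).sum()/w.sum(), (w>0).sum()
P=[]
for v in range(175,194,2):
    u,n=cen(v,358,380);p=ray(t,u,v,.03);P.append(p);print('h',v,round(u,2),n,p.round(4))
P=np.array(P);k=np.polyfit(P[:,0],P[:,1],1);print('handle yaw',np.arctan(k[0]),k)
for v in (150,155,160,165):
    a,_=cen(v,345,358);b,_=cen(v,368,382)
    A=ray(t,a,v,.005);B=ray(t,b,v,.005);print('arms',A.round(4),B.round(4),np.hypot(*(A-B)[:2]))
Q=[]
for v in range(126,156,3):
    u,n=cen(v,258,263+2 if v>134 else 264);p=ray(t,u,v,.047);Q.append(p);print('bar',v,round(u,2),n,p.round(4))
Q=np.array(Q);k=np.polyfit(Q[3:,0],Q[3:,1],1);print('eye yaw',np.arctan(k[0]),k)
print('discs',ray(t,263.6,160.8,.003),ray(t,265.2,128,.003))
# bowl, rim circle, gate row
print('rim',[ray(t,340+144/5,110+473/5,z) for z in(.03,.04)])
print('gate',ray(t,340+118/5,110+186/5,.006), 'base arm', ray(t,340+125/5,110+307/5,.006),'handle front',ray(t,340+134/5,110+313/5,.03),'rear',ray(t,340+138/5,110+430/5,.03))
s=pickle.load(open('scene0.pkl','rb'))
print('scene discs near',ray(s,225+313/4,175+430/4,.003),'far',ray(s,225+171/4,175+498/4,.003))
print('scene bar ends',ray(s,225+313/4,175+381/4,.047),ray(s,225+163/4,175+453/4,.047))
E
```

```text
h 175 366.89 19 [ 0.5438 -0.1285  0.03  ]
h 177 367.01 19 [ 0.5388 -0.1288  0.03  ]
h 179 367.22 19 [ 0.5338 -0.1292  0.03  ]
h 181 367.37 18 [ 0.5289 -0.1295  0.03  ]
h 183 367.43 18 [ 0.5239 -0.1297  0.03  ]
h 185 367.54 18 [ 0.519  -0.1299  0.03  ]
h 187 367.62 18 [ 0.514 -0.13   0.03 ]
h 189 367.64 18 [ 0.5091 -0.1301  0.03  ]
h 191 367.73 19 [ 0.5041 -0.1302  0.03  ]
h 193 367.88 19 [ 0.4992 -0.1305  0.03  ]
handle yaw 0.04213011998721143 [ 0.04215506 -0.15162252]
arms [ 0.6126 -0.093   0.005 ] [ 0.6132 -0.1535  0.005 ] 0.0605064166753241
arms [ 0.5996 -0.0938  0.005 ] [ 0.6002 -0.1539  0.005 ] 0.06018540416026921
arms [ 0.5868 -0.0941  0.005 ] [ 0.5874 -0.1545  0.005 ] 0.06033989186149652
arms [ 0.5739 -0.0948  0.005 ] [ 0.5745 -0.1549  0.005 ] 0.06014983446707919
bar 126 261.74 6 [0.6595 0.1293 0.047 ]
bar 129 261.88 5 [0.652  0.1288 0.047 ]
bar 132 261.88 5 [0.6445 0.1287 0.047 ]
bar 135 262.04 6 [0.637  0.1281 0.047 ]
bar 138 261.85 6 [0.6295 0.1284 0.047 ]
bar 141 261.7 6 [0.622  0.1286 0.047 ]
bar 144 261.62 6 [0.6146 0.1286 0.047 ]
bar 147 261.42 7 [0.6071 0.129  0.047 ]
bar 150 261.39 7 [0.5997 0.1289 0.047 ]
bar 153 261.35 6 [0.5922 0.1288 0.047 ]
eye yaw -0.016019672769494255 [-0.01602104  0.1384736 ]
discs [0.58303437 0.12791967 0.003     ] [0.66800992 0.12569156 0.003     ]
rim [array([ 0.47067933, -0.13254593,  0.03      ]), array([ 0.46940947, -0.13125396,  0.04      ])]
gate [ 0.61986305 -0.12377066  0.006     ] base arm [ 0.55764099 -0.12683276  0.006     ] handle front [ 0.54978623 -0.12832955  0.03      ] rear [ 0.49178272 -0.12980209  0.03      ]
scene discs near [0.58552753 0.13101434 0.003     ] far [0.66993279 0.12902373 0.003     ]
scene bar ends [0.58452483 0.13114892 0.047     ] [0.67079846 0.13026548 0.047     ]
```

```bash
python3 - <<'E'
from bench import *
from scipy.spatial.transform import Rotation as R
import numpy as np
s=read_state();m=R.from_quat(s['eef_rot']).as_matrix();print(m.round(3),'jaw angle',np.arctan2(m[1,0],m[0,0]),s['joint_positions'])
E
```

```text
[[ 0.407 -0.    -0.914]
 [ 0.914 -0.001  0.407]
 [-0.001 -1.    -0.   ]] jaw angle 1.1520377413710903 [-1.17462235  0.33281161 -0.06469107  1.46084829  0.02161183  1.34988488
 -0.08849774]
```

Call:
{"op": "jog_arm", "data": {"commands": [{"translation": [13, -35, -3], "twist": 0.023}, {"translation": [13, -35, -3], "twist": 0.023}, {"translation": [13, -35, -3], "twist": 0.023}, {"translation": [13, -35, -3], "twist": 0.023}, {"translation": [13, -35, -3], "twist": 0.023}, {"translation": [13, -35, -3], "twist": 0.023}, {"translation": [13, -35, -3], "twist": 0.023}, {"translation": [13, -35, -3], "twist": 0.023}, {"translation": [13, -35, -3], "twist": 0.023}, {"translation": [13, -35, -3], "twist": 0.023}, {"translation": [13, -35, -3], "twist": 0.023}, {"translation": [13, -35, -3], "twist": 0.023}, {"translation": [13, -35, -3], "twist": 0.023}, {"translation": [13, -35, -3], "twist": 0.023}, {"translation": [13, -35, -3], "twist": 0.023}, {"translation": [13, -35, -3], "twist": 0.023}, {"translation": [13, -35, -3], "twist": 0.023}, {"translation": [13, -35, -3], "twist": 0.023}, {"translation": [13, -35, -3], "twist": 0.023}, {"translation": [0, 0, 0], "twist": 0.0}], "grip": 0}}

```text
time: 2.1
ee_pos: [0.5013, -0.0991, 0.1652]
eef_rot: [-0.497, -0.503, 0.504, 0.496]
ft_force: [0.2, -0.7, 0.1]
width: 0.0872
```

Call:
{"op": "jog_arm", "data": {"commands": [{"translation": [10, -15, -15], "twist": 0.015}, {"translation": [10, -15, -15], "twist": 0.015}, {"translation": [0, 0, -25], "twist": 0.0}, {"translation": [0, 0, -25], "twist": 0.0}, {"translation": [0, 0, -25], "twist": 0.0}, {"translation": [0, 0, -20], "twist": 0.0}, {"translation": [0, 0, 0], "twist": 0.0}, {"translation": [0, 0, 0], "twist": 0.0}]}}

```text
time: 2.9
ee_pos: [0.5211, -0.1238, 0.0409]
eef_rot: [-0.488, -0.512, 0.512, 0.488]
ft_force: [-0.2, 0.1, 0.4]
width: 0.0869
```

```bash
python3 - <<'E'
from bench import *
from h import *
s=read_state();print(s['time'],s['ee_pos'],s['ft_force'])
t=camera('top');S=camera('scene')
crop(t,320,120,110,110,5,'pics/t1.png');crop(S,200,130,140,110,5,'pics/s1.png')
E
```

```text
2.9 [ 0.52109865 -0.12380283  0.04088475] [-0.22408164  0.07194637  0.41535287]
```

View pics/s1.png

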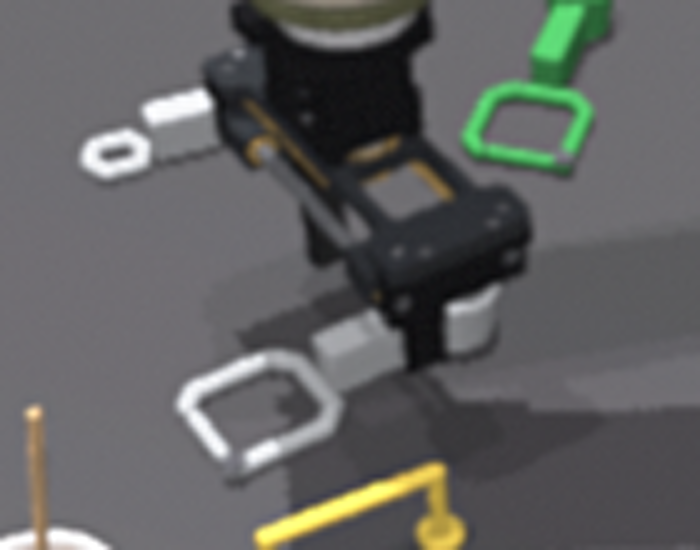

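View pics/t1.png

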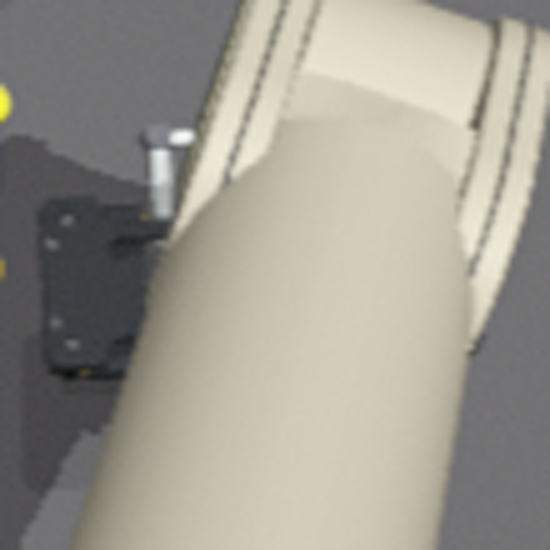

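Call:
{"op": "jog_arm", "data": {"commands": [{"translation": [0, -6, 0], "twist": 0.0}, {"translation": [0, 0, -12], "twist": 0.0}, {"translation": [0, 0, -12], "twist": 0.0}, {"translation": [0, 0, -11], "twist": 0.0}, {"translation": [0, 0, 0], "twist": 0.0}]}}

```text
time: 3.5
ee_pos: [0.5197, -0.1297, 0.0034]
eef_rot: [-0.487, -0.511, 0.513, 0.489]
ft_force: [-1.0, -0.6, -0.8]
width: 0.0868
```

Call:
{"op": "jog_arm", "data": {"commands": [{"translation": [0, 0, 0], "twist": 0.0}, {"translation": [0, 0, 0], "twist": 0.0}, {"translation": [0, 0, 0], "twist": 0.0}, {"translation": [0, 0, 0], "twist": 0.0}, {"translation": [0, 0, 0], "twist": 0.0}, {"translation": [0, 0, 0], "twist": 0.0}, {"translation": [0, 0, 0], "twist": 0.0}, {"translation": [0, 0, 0], "twist": 0.0}], "grip": 1, "grip_force": 40}}

```text
time: 4.3
ee_pos: [0.5212, -0.13, 0.0056]
eef_rot: [0.488, 0.512, -0.512, -0.488]
ft_force: [-0.0, -0.1, -0.8]
width: 0.0309
```

Call:
{"op": "jog_arm", "data": {"commands": [{"translation": [0, 0, 0], "twist": 0.0}, {"translation": [0, 0, 0], "twist": 0.0}, {"translation": [0, 0, 0], "twist": 0.0}, {"translation": [0, 0, 0], "twist": 0.0}]}}

```text
time: 4.7
ee_pos: [0.5212, -0.1299, 0.0056]
eef_rot: [0.488, 0.512, -0.512, -0.488]
ft_force: [0.1, 1.6, 0.5]
width: 0.0194
```

Call:
{"op": "jog_arm", "data": {"commands": [{"translation": [0, 0, 10], "twist": 0.0}, {"translation": [0, 0, 15], "twist": 0.0}, {"translation": [0, 0, 20], "twist": 0.0}, {"translation": [0, 0, 20], "twist": 0.0}, {"translation": [-10, 0, 5], "twist": 0.0}, {"translation": [-10, 10, 0], "twist": -0.007}, {"translation": [-10, 20, 0], "twist": -0.007}, {"translation": [-10, 25, 0], "twist": -0.007}, {"translation": [-10, 25, 0], "twist": -0.007}, {"translation": [-10, 25, 0], "twist": -0.007}, {"translation": [-10, 25, 0], "twist": -0.007}, {"translation": [-1, 25, 0], "twist": -0.007}, {"translation": [0, 25, 0], "twist": -0.007}, {"translation": [0, 25, 0], "twist": -0.007}, {"translation": [0, 25, 0], "twist": -0.007}, {"translation": [0, 20, 0], "twist": 0.0}, {"translation": [0, 13, 0], "twist": 0.0}, {"translation": [0, 0, 0], "twist": 0.0}, {"translation": [0, 0, 0], "twist": 0.0}], "grip_force": 60}}

```text
time: 6.6
ee_pos: [0.45, 0.132, 0.0755]
eef_rot: [0.506, 0.494, -0.495, -0.505]
ft_force: [0.7, 0.2, -2.7]
width: 0.0193
```

```bash
python3 - <<'E'
from bench import *
from h import *
s=read_state();print(s['time'],s['ee_pos'],s['ft_force'],s['width'])
t=camera('top');S=camera('scene')
crop(t,210,110,130,110,5,'pics/t2.png');crop(S,220,170,150,140,4,'pics/s2.png')
E
```

```text
6.6 [0.44996774 0.13200926 0.07551735] [ 0.7443619   0.19452442 -2.71212734] 0.019270658172375242
```

View pics/s2.png

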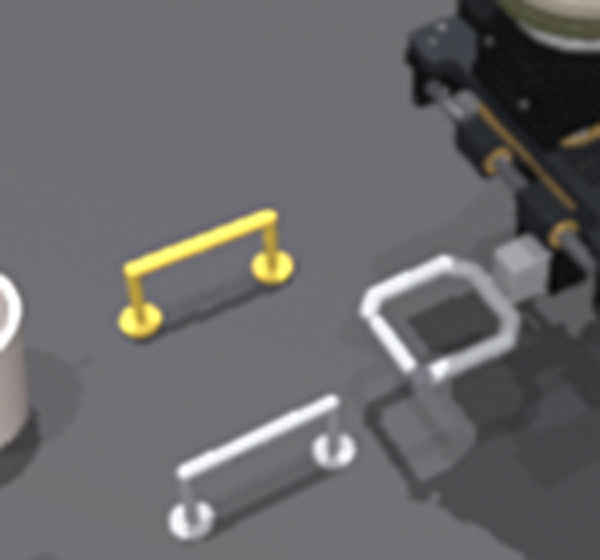

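View pics/t2.png

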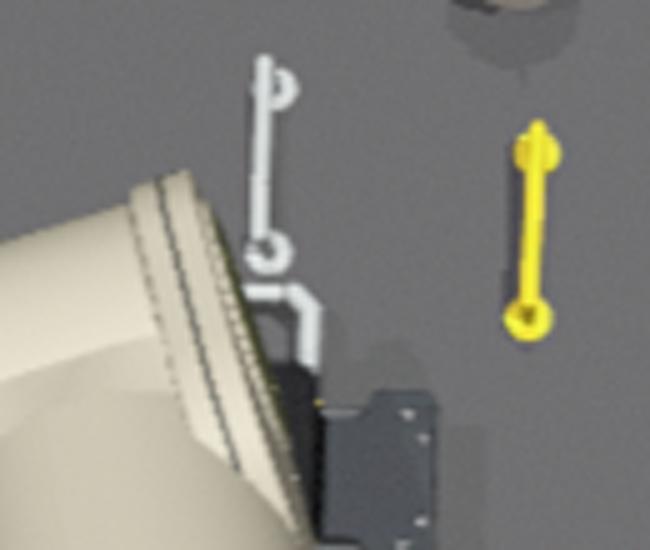

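Call:
{"op": "jog_arm", "data": {"commands": [{"translation": [0, 0, -15], "twist": 0.0}, {"translation": [0, 0, -20], "twist": 0.0}, {"translation": [0, 0, -15], "twist": 0.0}, {"translation": [0, 0, -10], "twist": 0.0}, {"translation": [0, 0, -6], "twist": 0.0}, {"translation": [0, 0, -3], "twist": 0.0}, {"translation": [0, 0, 0], "twist": 0.0}, {"translation": [0, 0, 0], "twist": 0.0}, {"translation": [0, 0, 0], "twist": 0.0}]}}

```text
time: 7.6
ee_pos: [0.4505, 0.1332, 0.0071]
eef_rot: [0.505, 0.495, -0.494, -0.505]
ft_force: [-0.3, 0.9, -1.4]
width: 0.0197
```

```bash
python3 - <<'E'
from bench import *
from h import *
import pickle
s=read_state();print(s['time'],s['ee_pos'],s['ft_force'],s['width'])
t=camera('top');S=camera('scene');pickle.dump((t,S),open('3.pkl','wb'))
a=cv2.resize(t['img'][110:200,240:300,::-1],None,fx=6,fy=6,interpolation=cv2.INTER_CUBIC);cv2.imwrite('pics/t3.png',a)
crop(S,260,210,100,110,5,'pics/s3.png')
E
```

```text
7.6 [0.45053535 0.13319399 0.0070808 ] [-0.26800983  0.8840681  -1.44062955] 0.019707073894363603
```

View pics/s3.png

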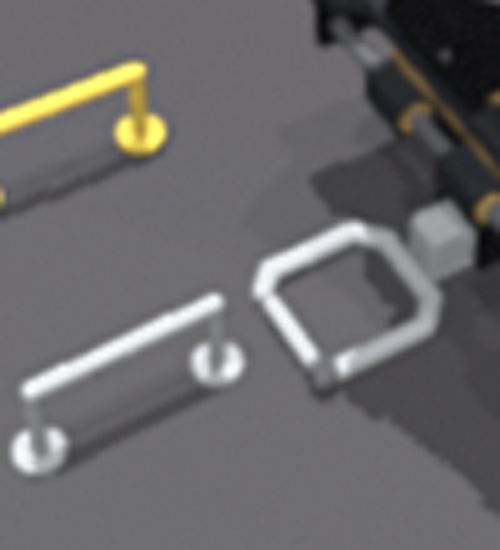

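View pics/t3.png

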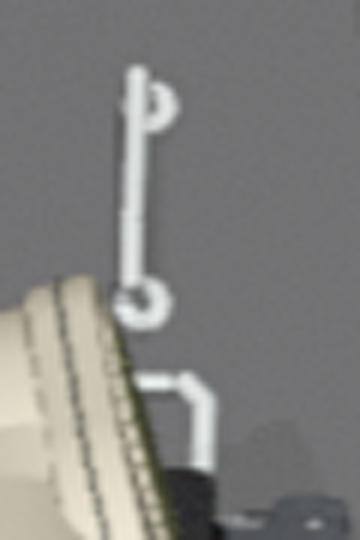

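```bash
python3 - <<'E'
from h import *;import pickle
t,S=pickle.load(open('3.pkl','rb'))
f=lambda u,v,z:ray(S,260+u/5,210+v/5,z).round(4)
print('pivot',f(324,366,.008),'nose',f(264,290,.008),'disc near',f(217,362,.003),'far',f(39,449,.003),'bar',f(217,300,.047))
print('arms',f(312,250,.009),f(385,345,.009))
g=lambda u,v,z:ray(t,240+u/6,110+v/6,z).round(4)
print('top right arm',g(203,430,.008),'disc',g(143,304,.003), 'gate',g(155,382,.008))
E
```

```text
pivot [0.5485 0.1597 0.008 ] nose [0.5498 0.1118 0.008 ] disc near [0.5851 0.131  0.003 ] far [0.6702 0.1297 0.003 ] bar [0.5839 0.1308 0.047 ]
arms [0.5202 0.1047 0.009 ] [0.5205 0.1649 0.009 ]
top right arm [0.5292 0.1008 0.008 ] disc [0.5834 0.1273 0.003 ] gate [0.5492 0.1211 0.008 ]
```

Call:
{"op": "jog_arm", "data": {"commands": [{"translation": [0, -2, -1], "twist": 0.0}, {"translation": [10, 0, 0], "twist": 0.0}, {"translation": [10, 0, 0], "twist": 0.0}, {"translation": [5, -1, 0], "twist": 0.0}, {"translation": [5, 0, 0], "twist": 0.0}, {"translation": [5, 0, 0], "twist": 0.0}, {"translation": [5, 0, 0], "twist": 0.0}, {"translation": [5, 0, 0], "twist": 0.0}, {"translation": [5, -1, 0], "twist": 0.0}, {"translation": [5, 0, 0], "twist": 0.0}, {"translation": [5, 0, 0], "twist": 0.0}, {"translation": [0, 0, 0], "twist": 0.0}, {"translation": [0, 0, 0], "twist": 0.0}]}}

```text
time: 9.0
ee_pos: [0.5104, 0.1294, 0.0055]
eef_rot: [-0.505, -0.495, 0.494, 0.505]
ft_force: [-0.0, 2.7, -0.9]
width: 0.0196
```

```bash
python3 - <<'E'
from bench import *
from h import *
s=read_state();print(s['time'],s['ee_pos'],s['ft_force'],s['width'])
S=camera('scene')
crop(S,240,210,100,110,5,'pics/s4.png')
E
```

```text
9.0 [0.51037985 0.12944798 0.00553947] [-0.02166301  2.73567991 -0.89954119] 0.019594807597452083
```

View pics/s4.png

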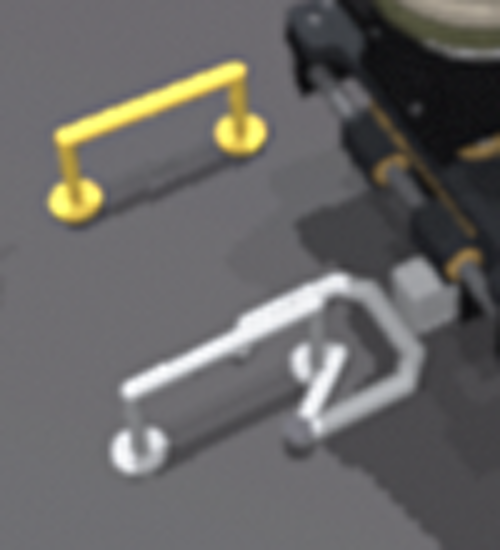

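The picture shows the gate swung inward by the near upright: pivot at crop (300,435), tip at (335,350), upright at (318,320). I keep pushing.

Call:
{"op": "jog_arm", "data": {"commands": [{"translation": [5, 0, 0], "twist": 0.0}, {"translation": [5, 0, 0], "twist": 0.0}, {"translation": [5, 0, 0], "twist": 0.0}, {"translation": [4, -1, 0], "twist": 0.0}, {"translation": [4, 0, 0], "twist": 0.0}, {"translation": [4, 0, 0], "twist": 0.0}, {"translation": [0, 0, 0], "twist": 0.0}, {"translation": [0, 0, 0], "twist": 0.0}, {"translation": [0, 0, 0], "twist": 0.0}]}}

```text
time: 9.95
ee_pos: [0.5373, 0.1278, 0.0056]
eef_rot: [0.506, 0.495, -0.494, -0.505]
ft_force: [0.8, -0.1, -0.2]
width: 0.02
```

```bash
python3 - <<'E'
from bench import *
from h import *
s=read_state();print(s['time'],s['ee_pos'],s['ft_force'],s['width'])
S=camera('scene')
crop(S,240,210,100,110,5,'pics/s5.png')
E
```

```text
9.95 [0.53732447 0.1278096  0.00557047] [ 0.78392751 -0.14514165 -0.17246526] 0.020034003399477862
```

View pics/s5.png

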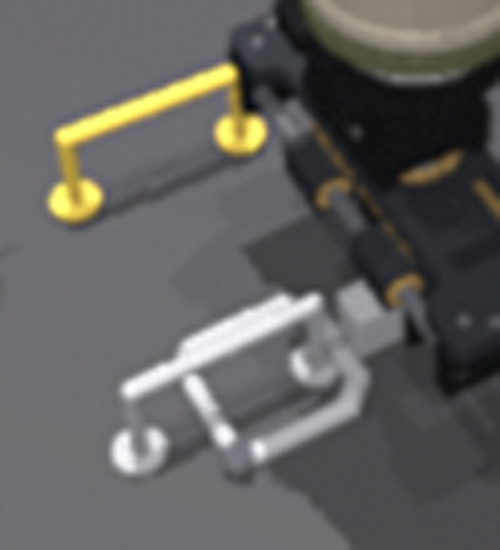

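The gate now runs straight across the mouth, from (240,455) to (190,380), so it has snapped shut. I pull back a little to move the upright to mid-hook, then release.

Call:
{"op": "jog_arm", "data": {"commands": [{"translation": [-5, 0, 0], "twist": 0.0}, {"translation": [-5, 0, 0], "twist": 0.0}, {"translation": [-5, 1, 0], "twist": 0.0}, {"translation": [-3, 0, 0], "twist": 0.0}, {"translation": [0, 0, 0], "twist": 0.0}, {"translation": [0, 0, 0], "twist": 0.0}]}}

```text
time: 10.6
ee_pos: [0.5187, 0.1292, 0.0055]
eef_rot: [-0.505, -0.494, 0.495, 0.506]
ft_force: [-1.9, 0.6, 1.7]
width: 0.0196
```

Call:
{"op": "jog_arm", "data": {"commands": [{"translation": [0, 0, 0], "twist": 0.0}, {"translation": [0, 0, 0], "twist": 0.0}, {"translation": [0, 0, 0], "twist": 0.0}, {"translation": [0, 0, 0], "twist": 0.0}, {"translation": [0, 0, 0], "twist": 0.0}, {"translation": [0, 0, 0], "twist": 0.0}, {"translation": [0, 0, 0], "twist": 0.0}, {"translation": [0, 0, 0], "twist": 0.0}], "grip": 0.3}}

```text
time: 11.4
ee_pos: [0.5192, 0.129, 0.0056]
eef_rot: [-0.505, -0.495, 0.495, 0.505]
ft_force: [-0.3, 0.7, 0.0]
width: 0.0604
```

```bash
python3 - <<'E'
from bench import *
from h import *
s=read_state();print(s['time'],s['ee_pos'],s['ft_force'],s['width'])
S=camera('scene')
crop(S,240,210,100,110,5,'pics/s6.png')
E
```

```text
11.4 [0.51916228 0.12903976 0.00558213] [-0.32869929  0.70207424  0.03611654] 0.06042457480806523
```

View pics/s6.png

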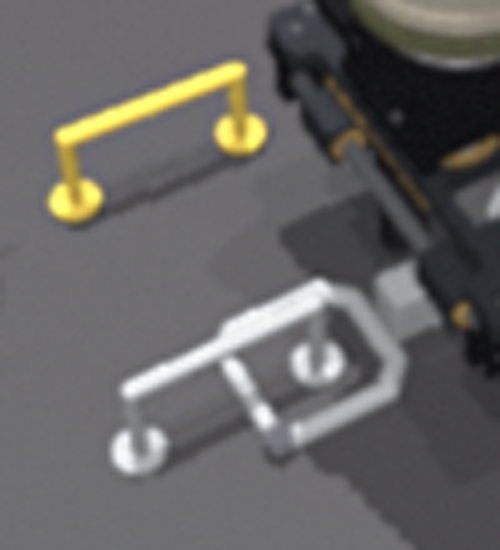

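The scoop is clipped, the gate is shut from (282,435) to (228,365), and the upright stands inside at (318,350). The fingers are free, so I lift straight up and back away.

Call:
{"op": "jog_arm", "data": {"commands": [{"translation": [0, 0, 10], "twist": 0.0}, {"translation": [0, 0, 15], "twist": 0.0}, {"translation": [0, 0, 20], "twist": 0.0}, {"translation": [0, 0, 30], "twist": 0.0}, {"translation": [0, 0, 30], "twist": 0.0}, {"translation": [0, 0, 30], "twist": 0.0}, {"translation": [-5, 30, 20], "twist": 0.0}, {"translation": [-10, 30, 0], "twist": 0.0}, {"translation": [-10, 30, 0], "twist": 0.0}, {"translation": [-10, 30, 0], "twist": 0.0}, {"translation": [-10, 30, 0], "twist": 0.0}, {"translation": [-10, 30, 0], "twist": 0.0}, {"translation": [-10, 30, 0], "twist": 0.0}, {"translation": [-10, 30, 0], "twist": 0.0}, {"translation": [-10, 30, 0], "twist": 0.0}, {"translation": [-10, 30, 0], "twist": 0.0}, {"translation": [0, 0, 0], "twist": 0.0}, {"translation": [0, 0, 0], "twist": 0.0}]}}

```text
time: 13.25
ee_pos: [0.424, 0.4294, 0.1616]
eef_rot: [0.505, 0.495, -0.495, -0.505]
ft_force: [0.7, -0.6, 0.4]
width: 0.0607
```

```bash
python3 - <<'E'
from bench import *
from h import *
import pickle
s=read_state();print(s['time'],s['ee_pos'],s['ft_force'],s['width'])
S=camera('scene');t=camera('top')
t0=pickle.load(open('top0.pkl','rb'))
d=lambda a:a['img'][150:220,435:475].astype(int)
print('plain scoop max diff',abs(d(t)-d(t0)).mean())
a=cv2.resize(t['img'][100:220,230:300,::-1],None,fx=4,fy=4,interpolation=cv2.INTER_CUBIC)
b=cv2.resize(S['img'][200:320,240:350,::-1],None,fx=4,fy=4,interpolation=cv2.INTER_CUBIC)
cv2.imwrite('pics/s7.png',np.hstack([a,b]))
pickle.dump((t,S),open('7.pkl','wb'))
E
```

```text
13.25 [0.42400497 0.42935904 0.16163144] [ 0.66259033 -0.59683652  0.37831308] 0.06074776883999895
plain scoop max diff 3.896547619047619
```

View pics/s7.png

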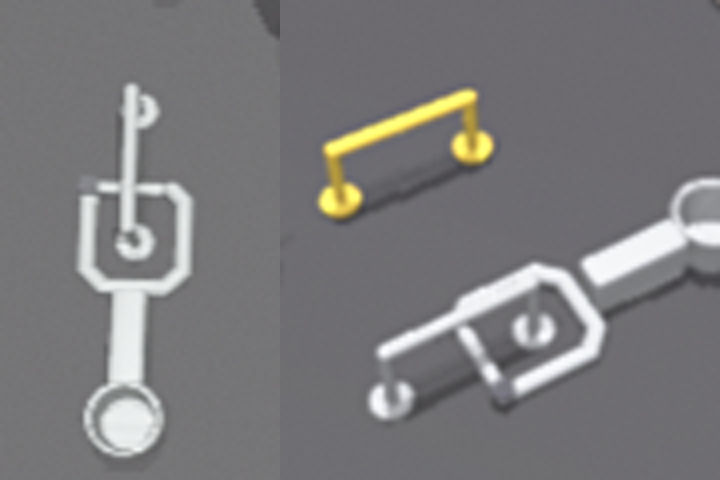

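```bash
python3 - <<'E'
from bench import *
from h import *
import pickle
t,_=pickle.load(open('7.pkl','rb'));t0=pickle.load(open('top0.pkl','rb'))
f=lambda a:np.float32(a['img'][150:220,435:475].min(axis=2))
print('plain shift px',cv2.phaseCorrelate(f(t0),f(t)))
print('close',close_job())
E
```

```text
plain shift px ((0.020787159548813605, -0.03707093211642842), 0.9780958627661069)
the job is handed in; nothing more can be done
close None
```

The scoop with the snap hook is clipped onto the closed steel eye, and I handed the job in at about 13.3 s of the 38 s allowed. `close_job()` gives no verdict, so the result rests on my own checks.

I gripped the grey hook scoop by its handle and carried it over to a point in front of the eye. Then I pushed it on along the eye's axis: a picture partway shows the near upright swinging the gate inward, and the next shows it shut behind the upright. I pulled back 18 mm, released, and backed the arm away.

Last checks:
- **Clip:** both camera views show the gate straight across the mouth and the upright inside the hook. By the tool's position at release, the upright is about 65 mm ahead of the handle centre, near the middle line.
- **Scoop:** it looks flat on the shelf in both views; I did not measure the tilt.
- **Other scoop:** it shifted by less than 0.1 pixel between the first and last top views, so it has not moved.
- **Robot:** it is clear of everything, and the wrist forces reported after each move stayed under 4 N.

The two cameras disagreed by about 3 mm on the eye's sideways position, but that did not matter because they agreed on the offset between hook and upright to about 0.5 mm. No check failed.

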